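# Put the loose spacer ring back into its lidded box

## Robot

A 7-joint arm with a two-finger parallel gripper is mounted at the origin on the work surface. World frame = base frame: x ahead of the robot, y to its left, z up, the work surface at z = 0. Lengths are in m, angles in rad, forces in N, time in s.
With the tool pointing down it reaches from about 0.4 to 0.875 m from the base axis. Payload 6.5 kg.
Tool frame: the origin (TCP) lies on the centre line of the jaws, within the pads' length; the fingertips stand manip.nose_length ahead of it and the grasp point (between the pads) lies 5 mm behind it (manip.nose_length is the distance from the TCP to the fingertips, in m); z points along the fingers, y is the direction in which the jaws open and shut (so a half turn about z gives the same grasp; the last joint's range is limited). The gripper opens to 88 mm and grips with 3 to 60 N. Pads are 18 mm wide; open, the fingers measure 123 mm over their backs; the gripper's body (75 mm by 187 mm) begins 45 mm behind the grasp point.
Start: joints at [-1.176, 0.536, -0.004, 1.538, 0.003, 1.067, -0.071], TCP at [0.289, 0.582, 0.253] pointing down, gripper open.
Joint ranges: [-2.7, 2.7], [-0.37, 2.16], [-1.27, 1.26], [0.24, 2.4], [-1.31, 4.45], [0.19, 1.91], [-2.76, 2.76]. Speed limits (rad/s): [2.39, 2.39, 3.14, 3.14, 3.14, 3.14, 3.14].

## Interface

Orientations are given as [roll, pitch, yaw] about the fixed x, y, z axes, in that order (R = Rz(yaw) Ry(pitch) Rx(roll)).
In Python, from plant import manip, snapshot gives the robot as it stands.
- The arm moves only by the shell command python3 -m inch 'ROWS' [FORCE]. ROWS is JSON, a list of rows, each a list of 7 numbers: the finger opening in cm, from 0 to 8.81, then the shift along the tool's x, y, z in cm, then the turn, a rotation vector about the tool's x, y, z in rad. In form: [[jaw, dx, dy, dz, rx, ry, rz], ...]. A call has 1 to 5 rows; each row shifts and turns the pose as measured when the row begins, along the tool's axes as they then stand; what a row does not reach is not made up. A row lasts 1/12 s, in which the tool goes at most 41.7 mm and 7.16 degrees, less where a joint would pass 70% of its speed; a pose out of reach is approached as far as the arm can. A call is refused whole if a number of a shift passes 4.17 or a number of a turn 0.125, either way. A call with a gripper value outside its range is refused whole. The fingers move at their own pace and stop on an object; FORCE is the grip in N (left out, the last holds). Time passes only in rows, so rows that do not move let the fingers close. It gives the time, the measured TCP pose, the force and the opening at its end, in the units of the state.
- manip.get_state(): the state, without advancing time (a new reading comes with each control period).
- snapshot(name): name is "scene" or "top" or "wrist"; returns a dict with "pixels" (420x560x3 uint8, red, green, blue), "mtx" (3x3 intrinsics, pixels), "k1" (the pictures are not rectified: a ray, as slopes to the right and down, at radius r is drawn at 1 + k1 r^2 times it, then the intrinsics apply), "eye" and "orientation" of the camera in the world; the wrist camera has in their place "mount" (4x4, takes a point from camera to tool coordinates, whose origin is the TCP and whose axes are the flange's). Camera axes: x right, y down, z forward; pixel columns grow to the right and rows downward; lengths in m; the calibration is good to about 2 mm. A picture is of the moment at which its call begins: read the wrist's pose just before it. There is no depth.
- manip.hand_in(): hands the job in, once; it reports no verdict.
The state is a dict: "clock": time; "joint_positions": joint angles; "qd": joint speeds; "tau": joint torques, N m; "eef_pos": TCP position; "tool_rot": TCP orientation; "force": force on the tool from outside, world axes, zero at the start; "wrist_torque": the same for the moment, N m; "grip_width": finger opening in m.
Only numpy, scipy, OpenCV 4.12 (cv2) and the standard library are available. Lean on these libraries where they do the work, as an engineer would, in place of code of your own. Each camera call takes 0.05 s, during which the arm holds its last target. There are 200 camera calls.

## Task

Open the small wooden box on the sloped stand: lift its lid a little so that it clears the lip at the low end, slide it out of its grooves at that end and lay it flat on the cork mat, rib upwards. Then put the loose steel spacer ring from the bench into the tube that holds the shorter column, so that it lies flat on top of it. Leave the lid on the mat and do not disturb the other tools on the bench.

Things in the scene. Friction and masses are not known exactly. Their poses are not given: they have to be found in the camera images.
- tray: Wooden lidded box, 115 x 132 x 72 mm, fixed on a steel stand that slopes it 27 degrees. Origin: centre of the plane on which the lid's underside rests (ledges along both sides), about 95 mm above the bench. x points up the slope, away from the robot; -x down the slope to the low end, where the lid comes out; y runs across; z is square to the lid, 27 degrees off vertical.
- tray_lip (a point): Middle of the top edge of the fixed lip across the low end of the box (tray axes): 5.5 mm thick, 5 mm above the ledges, from x = -51.5 to -57 mm of the tray. It blocks the lid until the lid's underside is more than 5 mm above the ledges.
- tray_rail (a point): Low end of the underside of the top rail on the +y side, 16 mm above the ledges (tray axes); the other rail mirrors it at -y. The 5 mm thick rails reach inward to y = +-50 mm and cover only the upper half of the box, from x = -5 mm to the back wall at x = 52 mm. The lid's upper half runs in the 16 mm high grooves between ledges and rails; side walls at y = +-58 mm run the full length.
- tubes_mid (a point): Point on the inner deck, 11 mm below the ledges, half-way between the mouths of two tubes (tray axes). Tubes go square into the deck at y = +-27 mm from here: 39 mm bore, 3 mm chamfered mouth level with the deck, 34 mm deep. One holds a full column of rings (top 8 mm above the deck), the other lacks one (top 6 mm below the deck); which is which changes.
- lid_rib (a point): Centre of the grip rib on the loose plywood lid (about 70 g). Rib: 12 mm thick (lid's x), 44 mm long (y), 24 mm tall (z), standing on the plate's top; this point is half-way up, 18 mm above the lid's underside. In the box the lid's axes are parallel to the tray's, and the rib is near the low end.
- lid_mid (a point): Centre of the lid plate, 100 mm (x) x 112 mm (y) x 6 mm, 3 mm above its underside; 33 mm from the rib along the lid's +x. In the grooves it has 10 mm of free height and 2 mm of play each side: with its underside 5 to 10 mm above the ledges it clears lip and rails, and after 56 mm of travel down the slope it is out of the rails.
- ring_mid (a point): Centre of the loose steel spacer ring lying flat on the bench: 34 mm outside diameter, 18 mm bore, 14 mm thick (about 70 g); z is its axis, this point is half-way up.
- column_top (a point): Centre of the top face of the shorter column of rings (same diameter as the loose ring), 6 mm below the inner deck in one of the box's two tubes, hidden under the lid at the start; z is the tube's axis, pointing out of the mouth. A ring lying on it stands 8 mm proud of the deck.
- mat_top (a point): Centre of the top face of the cork mat fixed on the bench, 150 mm (x) x 170 mm (y) x 4 mm. Mat and ring lie one on each side of the box; the sides change.
- tape_mid (a point): Bystander: roll of paper tape, 64 mm diameter, 19 mm high.
- block_mid (a point): Bystander: square steel bench block, 75 x 75 x 22 mm.
- jar_mid (a point): Bystander: amber jar, 52 mm diameter, 60 mm high.
- pliers_mid (a point): Bystander: pliers with black handles, about 160 mm long, 12 mm high.
- mallet_grip (a point): Bystander: wooden-handled hammer, about 240 mm long; its handle.
- graver_grip (a point): Bystander: wooden-handled graver, about 170 mm long; its handle.
Not all that is in view belongs to the job. Of the things that look like the part that bears lid_rib, the largest one is meant. What is shaped like the part that bears ring_mid but blue is not meant.

How it is judged:
By the outcome, as a careful person would: the job done as asked, in the order asked, and still so for the second after the job is handed in, with the robot touching nothing.
It also fails if it takes over 64 s, if anything falls off the work surface, if the arm or the gripper's body presses on something with over 40 N, if the wrist force passes 120 N, or if a joint passes its speed limit or range.

## Working session

There is one attempt and no reset: what is moved stays moved. The work goes in short steps, Python scripts to look and compute and a shell command to move; the robot and the scene stay as the last step left them, time stands still between calls to the robot, and variables do not carry over. Pictures are saved under pics/ and viewed, about 8 in all and at most 12, crops included, and the job is handed in when it is done.

```bash
ls; mkdir -p pics; python3 - <<'E'
from plant import manip, snapshot
import cv2, numpy as np
print(manip.get_state(), manip.nose_length)
for n in ("scene","top","wrist"):
    s=snapshot(n); cv2.imwrite(f"pics/{n}0.png",s["pixels"][:,:,::-1])
    print(n,{k:np.round(v,4).tolist() for k,v in s.items() if k!="pixels"})
a=cv2.imread("pics/scene0.png");b=cv2.imread("pics/top0.png")
E
```

```text
pics
{'clock': 0.0, 'joint_positions': array([-1.17621627,  0.53718337, -0.00440037,  1.53885151,  0.00261709,
        1.0673094 , -0.07119012]), 'qd': array([ 0.00043053, -0.00285879, -0.00096572,  0.00014036,  0.00118877,
        0.00059994, -0.00093339]), 'tau': array([-7.05276743e-04, -5.70988834e+01,  9.90297273e-01, -2.51611090e+01,
       -5.63497155e-02,  1.76577363e-02,  1.67439784e-04]), 'eef_pos': array([0.28879769, 0.58166278, 0.25183671]), 'tool_rot': array([-3.13985383e+00,  1.62465226e-04,  2.68086988e+00]), 'force': array([-0.68700525, -0.47924895, -0.10349392]), 'wrist_torque': array([-0.02563249, -0.00520706, -0.02721677]), 'grip_width': 0.0880138035016427} 0.014
scene {'mtx': [[469.246, 0.0, 281.7195], [0.0, 469.246, 209.7521], [0.0, 0.0, 1.0]], 'k1': 0.0418, 'eye': [1.3625, 0.474, 0.805], 'orientation': [-2.2197, -0.0227, 2.1171]}
top {'mtx': [[400.7554, 0.0, 279.8615], [0.0, 400.7554, 211.1961], [0.0, 0.0, 1.0]], 'k1': -0.0823, 'eye': [0.369, -0.0142, 1.1874], 'orientation': [-2.9914, -0.0039, -1.5864]}
wrist {'mtx': [[315.8764, 0.0, 281.4602], [0.0, 315.8764, 212.7594], [0.0, 0.0, 1.0]], 'k1': -0.0393, 'mount': [[-0.0004, -0.9562, -0.2929, 0.0757], [1.0, -0.0002, -0.0006, -0.0004], [0.0005, -0.2929, 0.9562, -0.1322], [0.0, 0.0, 0.0, 1.0]]}
```

View pics/top0.png

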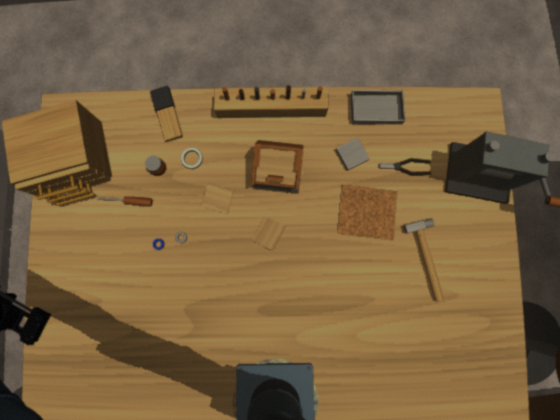

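View pics/scene0.png

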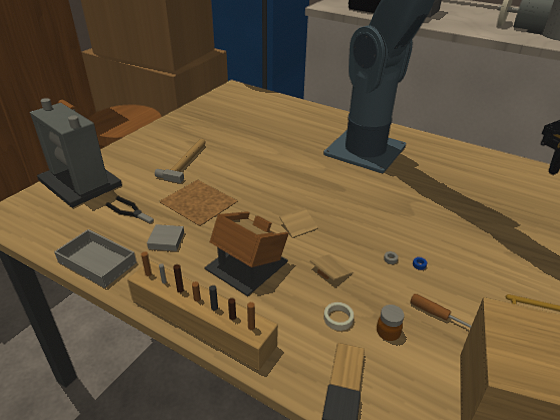

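The top view shows the box at (277,167) with its lid rib at (274,180), the mat at (367,212), the steel ring at (181,238) and the blue ring at (159,244). There are two small decoy lids at (217,198) and (270,233). Next I'll write helpers and locate everything.

```bash
cat > h.py <<'E'
from plant import manip, snapshot
import cv2, numpy as np
from scipy.spatial.transform import Rotation as R
def T(p,rpy):
    M=np.eye(4); M[:3,:3]=R.from_euler('xyz',rpy).as_matrix(); M[:3,3]=p; return M
def tool():
    s=manip.get_state(); return T(s["eef_pos"],s["tool_rot"])
def shot(n,fn=None):
    t=tool(); s=snapshot(n)
    s["M"]=t@s["mount"] if n=="wrist" else T(s["eye"],s["orientation"])
    if fn: cv2.imwrite("pics/"+fn,s["pixels"][:,:,::-1])
    np.savez("last_"+n,**s); return s
def rays(s,uv):
    uv=np.atleast_2d(np.float64(uv)); d=(uv-s["mtx"][:2,2])/s["mtx"][0,0]; x=d.copy()
    for _ in range(20): x=d/(1+s["k1"]*(x**2).sum(1,keepdims=True))
    v=np.c_[x,np.ones(len(x))]@s["M"][:3,:3].T
    return s["M"][:3,3],v
def onplane(s,uv,p0,n=(0,0,1)):
    o,v=rays(s,uv); n=np.array(n,float)
    return o+v*(((np.array(p0)-o)@n)/(v@n))[:,None]
def proj(s,P):
    q=(np.atleast_2d(P)-s["M"][:3,3])@s["M"][:3,:3]; x=q[:,:2]/q[:,2:]
    return x*(1+s["k1"]*(x**2).sum(1,keepdims=True))*s["mtx"][0,0]+s["mtx"][:2,2]
def tri(s1,a,s2,b):
    A=[];c=[]
    for s,u in((s1,a),(s2,b)):
        o,v=rays(s,u); v=v[0]/np.linalg.norm(v[0]); Pm=np.eye(3)-np.outer(v,v); A.append(Pm);c.append(Pm@o)
    return np.linalg.lstsq(np.vstack(A),np.hstack(c),rcond=None)[0]
def delta(P,rpy=None):  # shift (cm, tool axes) and rotvec to goal
    t=tool(); d=t[:3,:3].T@(np.array(P)-t[:3,3])*100
    r=np.zeros(3) if rpy is None else (R.from_matrix(t[:3,:3]).inv()*R.from_euler('xyz',rpy)).as_rotvec()
    return np.round(d,2),np.round(r,3)
E
python3 - <<'E'
from h import *
s=shot("top")
for n,uv,z in (("box",(277,167),.095),("rib",(274,180),.1),("ring",(181,238),.007),("blue",(159,244),.007),("mat",(367,212),.004),("block",(352,154),.02),("jar",(154,165),.06),("tape",(192,158),.02),("decoyA",(217,198),.01),("decoyB",(270,233),.01)):
    print(n,np.round(onplane(s,uv,(0,0,z))[0],3))
im=cv2.cvtColor(s["pixels"],cv2.COLOR_RGB2BGR)
E
```

```text
box [ 0.66  -0.015  0.095]
rib [ 0.621 -0.006  0.1  ]
ring [0.472 0.272 0.007]
blue [0.455 0.338 0.007]
mat [ 0.542 -0.283  0.004]
block [ 0.717 -0.243  0.02 ]
jar [0.681 0.344 0.06 ]
tape [0.712 0.241 0.02 ]
decoyA [0.59  0.166 0.01 ]
decoyB [0.483 0.008 0.01 ]
```

```bash
python3 -m inch '[[8.8,-3.1,-2.2,0,0,0,0],[8.8,-3.1,-2.2,0,0,0,0],[8.8,-3.1,-2.2,0,0,0,0],[8.8,-3.1,-2.2,0,0,0,0],[8.8,-3.1,-2.2,0,0,0,0]]' 30
python3 -m inch '[[8.8,-3.1,-2.2,0,0,0,0],[8.8,-3.1,-2.2,0,0,0,0],[8.8,-3.1,-2.2,0,0,0,0],[8.8,-3.1,-2.2,0,0,0,0],[8.8,0,0,0,0,0,0]]'
python3 - <<'E'
from h import *
s=shot("wrist","w_ring.png"); t=tool(); np.savez("ringshot",**s)
print(proj(s,[.472,.272,.007]),t[:3,3])
g=cv2.cvtColor(s["pixels"],cv2.COLOR_RGB2HSV); m=((g[...,1]<60)&(g[...,2]>60)).astype(np.uint8)
c,_=cv2.findContours(m,cv2.RETR_EXTERNAL,cv2.CHAIN_APPROX_NONE)
for k in c:
    if cv2.contourArea(k)>150: print(cv2.boundingRect(k),cv2.contourArea(k),np.round(onplane(s,cv2.minEnclosingCircle(k)[0],(0,0,.012)),4))
print(delta([.59,-.01,.24],[np.pi,0,np.pi/2]))
E
```

```text
clock: 0.62
eef_pos: [0.3739, 0.4178, 0.2497]
tool_rot: [3.141, -0.006, 2.698]
force: [0.5, 1.2, 0.0]
grip_width: 0.0876
clock: 1.03
eef_pos: [0.4543, 0.2697, 0.2489]
tool_rot: [-3.14, -0.003, 2.689]
force: [0.5, -0.7, 0.1]
grip_width: 0.088
[[290.42635412 194.54641693]] [0.45246714 0.27313981 0.24885493]
(324, 348, 45, 26) 266.5 [[0.7182 0.2428 0.012 ]]
(83, 323, 110, 17) 969.0 [[ 0.5535 -0.0042  0.012 ]]
(278, 193, 27, 18) 153.5 [[0.4754 0.2711 0.012 ]]
(array([-24.71, -19.51,   0.78]), array([-0.003, -0.004,  1.121]))
```

View pics/w_ring.png

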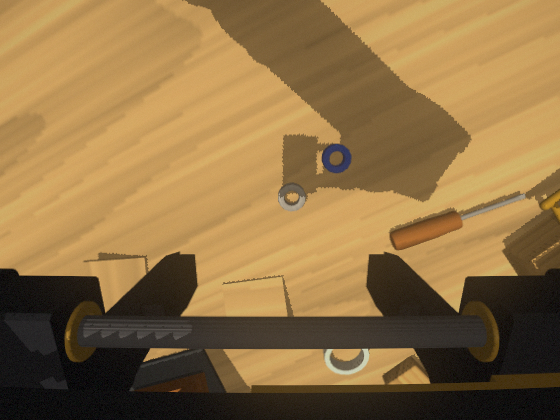

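```bash
for i in 1; do python3 -m inch '[[8.8,-3.1,-2.45,0,0,0,0],[8.8,-3.1,-2.45,0,0,0,0],[8.8,-3.1,-2.45,0,0,0,0],[8.8,-3.1,-2.45,0,0,0,0],[8.8,-3.1,-2.45,0,0,0,0]]'; done
python3 -m inch '[[8.8,-3.1,-2.45,0,0,0,0],[8.8,-3.1,-2.45,0,0,0,0],[8.8,-3.1,-2.45,0,0,0,0],[8.8,0,0,0,0,0,0.125],[8.8,0,0,0,0,0,0.125]]'
python3 -m inch '[[8.8,0,0,0,0,0,0.125],[8.8,0,0,0,0,0,0.125],[8.8,0,0,0,0,0,0.125],[8.8,0,0,0,0,0,0.125],[8.8,0,0,0,0,0,0.125]]'
python3 -m inch '[[8.8,0,0,0,0,0,0.125],[8.8,0,0,0,0,0,0.125],[8.8,0,0,0,-0.12,0,0],[8.8,0,0,0,-0.12,0,0],[8.8,0,0,0,-0.12,0,0]]'
python3 -m inch '[[8.8,0,0,0,-0.12,0,0],[8.8,0,0,0,0,0,0]]'
python3 - <<'E'
from h import *
s=shot("wrist","w_box.png"); t=tool(); np.savez("boxshot",**s)
print(delta([.59,-.01,.24],[np.pi,0,np.pi/2]))
E
```

```text
clock: 1.5
eef_pos: [0.5359, 0.1097, 0.2472]
tool_rot: [3.135, -0.011, 2.716]
force: [0.0, -0.0, -0.3]
grip_width: 0.088
clock: 1.92
eef_pos: [0.5952, -0.0038, 0.2452]
tool_rot: [3.137, -0.01, 2.466]
force: [-0.0, 1.1, -0.3]
grip_width: 0.0878
clock: 2.33
eef_pos: [0.5961, 0.0021, 0.2437]
tool_rot: [-3.138, -0.014, 1.844]
force: [-0.2, 0.3, 0.0]
grip_width: 0.088
clock: 2.75
eef_pos: [0.6009, 0.0133, 0.2426]
tool_rot: [2.778, -0.015, 1.595]
force: [0.5, 0.8, -0.9]
grip_width: 0.0882
clock: 2.92
eef_pos: [0.5961, 0.0167, 0.2404]
tool_rot: [2.659, -0.017, 1.598]
force: [-1.5, -0.2, -1.8]
grip_width: 0.0881
(array([-2.72, -0.83, -0.3 ]), array([ 0.479, -0.024,  0.024]))
```

View pics/w_box.png

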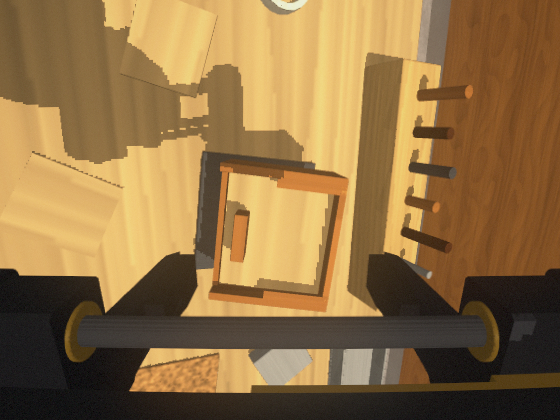

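The wrist view shows the box (rim corners near (222,163), (348,180), (327,308), (210,296)), slightly yawed. The rib is at about (240,236), and the mat is at the lower left edge. I'll enlarge this for exact corners.

```bash
python3 - <<'E'
from h import *
im=cv2.imread("pics/w_box.png")[150:318,195:360]
im=cv2.resize(im,None,fx=3.5,fy=3.5,interpolation=cv2.INTER_CUBIC)
for k in range(0,165,20): cv2.putText(im,str(195+k),(int(k*3.5),8),0,.3,(255,255,255))
for k in range(0,165,20): cv2.putText(im,str(150+k),(0,int(k*3.5)+4),0,.3,(255,255,255))
cv2.imwrite("pics/w_box_c.png",im)
E
```

```text
(no output)
```

View pics/w_box_c.png

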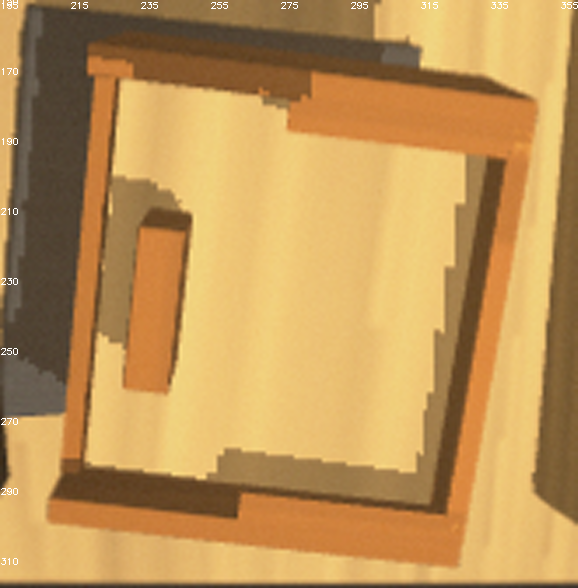

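```bash
cat > tray.py <<'E'
from h import *
from scipy.optimize import least_squares
def Mt(p): # x,y,z,yaw -> tray frame
    M=np.eye(4); M[:3,:3]=(R.from_euler('z',p[3])*R.from_euler('y',-np.radians(27))).as_matrix(); M[:3,3]=p[:3]; return M
E
python3 - <<'E'
from tray import *
s=dict(np.load("boxshot.npz"))
c=lambda a:np.array(a)/3.5+[195,150]
uv=c([(289,130),(240,493),(503,158),(446,515),(84,467),(139,228),(186,230),(168,393),(123,389)])
X=np.array([(-5,50,21),(-5,-50,21),(52,50,21),(52,-50,21),(-51.5,-58,5)])/1e3
def f(p,full=False):
    rb=np.array([p[4],p[5],.030])+np.array([(-6,22,0),(6,22,0),(6,-22,0),(-6,-22,0)])/1e3
    M=Mt(p); P=np.vstack([X,rb])@M[:3,:3].T+M[:3,3]
    e=proj(s,P)-uv
    return e if full else np.r_[e.ravel(),(p[2]-.095)/.003]
r=least_squares(f,[.66,-.01,.095,-.1,-.033,0])
print(np.round(r.x,4),np.degrees(r.x[3])); print(np.round(f(r.x,1),1))
M=Mt(r.x); rib=M@[r.x[4],r.x[5],.018,1]; g=M@[r.x[4],r.x[5],.024,1]; np.savez("tray",p=r.x)
Rt=M[:3,:3]@np.array([[0,1,0],[1,0,0],[0,0,-1.]])
rpy=R.from_matrix(Rt).as_euler('xyz'); print("rib",rib,"rpy",rpy)
print("above",delta((g+.05*np.r_[M[:3,2],0])[:3],rpy))
t=shot("top"); sc=shot("scene")
print(proj(t,rib[:3]),proj(sc,(M@[r.x[4],r.x[5],.03,1])[:3]))
E
```

```text
[ 0.6671 -0.0169  0.0939 -0.1284 -0.0334  0.0007] -7.3567422748567575
[[-0.4  0.3]
 [ 0.5 -1.1]
 [ 0.9  0.4]
 [-0.2 -0.8]
 [-0.9  1.2]
 [ 0.  -0.7]
 [ 0.1  0.4]
 [ 0.1  0.4]
 [-0.2 -0. ]]
rib [ 0.62964225 -0.01136437  0.0947582   1.        ] rpy [2.67035376e+00 2.22044605e-16 1.44239695e+00]
above (array([-2.74, -3.95,  8.83]), array([ 0.007, -0.087,  0.132]))
[[275.84850046 177.51644776]] [[262.34518728 219.49703716]]
```

```bash
python3 -m inch '[[4,0,0,0,0,-0.045,0.067],[4,0,0,0,0.007,-0.045,0.067],[4,-1.4,-2,2.2,0,0,0],[4,-1.3,-1.9,2.2,0,0,0],[4,0,0,0,0,0,0]]'
cat > go.py <<'E'
from tray import *
import sys
p=np.load("tray.npz")["p"]; M=Mt(p); Rt=M[:3,:3]@np.array([[0,1,0],[1,0,0],[0,0,-1.]])
rpy=R.from_matrix(Rt).as_euler('xyz')
x,y,z=map(float,sys.argv[1:4]) # goal in tray mm
print(delta((M@[x/1e3,y/1e3,z/1e3,1])[:3],rpy)); st=manip.get_state(); print(np.round(st["force"],1),st["grip_width"],st["clock"], 'tcp in tray mm',np.round((np.linalg.inv(M)@np.r_[st["eef_pos"],1])[:3]*1e3,1))
E
python3 go.py -33.4 0.7 24
```

```text
clock: 3.48
eef_pos: [0.5973, 0.0022, 0.1933]
tool_rot: [2.663, 0.003, 1.444]
force: [-1.4, 0.6, 0.2]
grip_width: 0.0568
(array([-0.91, -1.53,  9.71]), array([0.007, 0.002, 0.002]))
[-1.4  0.6  0.2] 0.05683727305236211 3.4833 tcp in tray mm [-18.8  10.  121.2]
```

```bash
python3 -m inch '[[4,-0.45,-0.75,2.3,0,0,0],[4,-0.45,-0.75,2.3,0,0,0],[4,0,0,2,0,0,0],[4,0,0,0,0,0,0],[4,0,0,0,0,0,0]]'
python3 go.py -33.4 0.7 24
```

```text
clock: 3.9
eef_pos: [0.6149, 0.0043, 0.1671]
tool_rot: [2.669, -0.013, 1.45]
force: [0.1, 0.7, -0.7]
grip_width: 0.0401
(array([-1.45, -1.82,  6.57]), array([ 0.002, -0.015,  0.   ]))
[ 0.1  0.7 -0.7] 0.040122653048343615 3.9 tcp in tray mm [-15.3  14.3  90. ]
```

```bash
python3 -m inch '[[4,-1.45,-1.8,0,0,0,0]]'; python3 go.py -33.4 0.7 24;  python3 -m inch '[[4,0,0,0,0,0,0]]'; python3 go.py -33.4 0.7 24; python3 -m inch '[[4,0,0,0,0,0,0]]'; python3 go.py -33.4 0.7 24
```

```text
clock: 3.98
eef_pos: [0.6052, -0.0027, 0.1629]
tool_rot: [2.664, -0.016, 1.454]
force: [0.3, 0.6, 0.3]
grip_width: 0.04
(array([-0.67, -0.88,  6.61]), array([ 0.006, -0.02 ,  0.003]))
[0.3 0.6 0.3] 0.03995283559309237 3.9833 tcp in tray mm [-25.    6.1  90.3]
clock: 4.07
eef_pos: [0.6042, -0.004, 0.163]
tool_rot: [2.666, -0.016, 1.454]
force: [-1.7, -0.8, -0.7]
grip_width: 0.0404
(array([-0.53, -0.8 ,  6.66]), array([ 0.004, -0.02 ,  0.003]))
[-1.7 -0.8 -0.7] 0.04039463759778262 4.0667 tcp in tray mm [-25.7   4.7  90.7]
clock: 4.15
eef_pos: [0.6057, -0.0033, 0.1645]
tool_rot: [2.664, -0.018, 1.454]
force: [0.4, 0.5, -0.6]
grip_width: 0.04
(array([-0.63, -1.01,  6.72]), array([ 0.006, -0.021,  0.002]))
[ 0.4  0.5 -0.6] 0.039999983896772305 4.15 tcp in tray mm [-23.7   5.6  91.4]
```

```bash
python3 -m inch '[[4,-0.6,-1.0,1.5,0,-0.02,0],[4,-0.2,-0.4,2,0,-0.01,0],[4,-0.1,-0.2,2,0,0,0]]'; python3 go.py -33.4 0.7 24;
```

```text
clock: 4.4
eef_pos: [0.6238, -0.0093, 0.1223]
tool_rot: [2.674, 0.005, 1.449]
force: [-0.6, 0.6, 0.4]
grip_width: 0.0398
(array([-0.12, -0.7 ,  2.13]), array([-0.004,  0.002,  0.008]))
[-0.6  0.6  0.4] 0.0397744659095039 4.4 tcp in tray mm [-26.3   1.9  45.3]
```

```bash
python3 -m inch '[[4,-0.15,-0.9,0,0,0,0],[4,0,-0.3,0,0,0,0]]'; python3 go.py -33.4 0.7 24;
```

```text
clock: 4.57
eef_pos: [0.6176, -0.0077, 0.1204]
tool_rot: [2.681, 0.004, 1.451]
force: [-0.2, 0.4, 0.2]
grip_width: 0.0399
(array([-0.21, -0.04,  2.25]), array([-0.011,  0.   ,  0.009]))
[-0.2  0.4  0.2] 0.03992289304655045 4.5667 tcp in tray mm [-32.8   2.8  46.5]
```

```bash
python3 -m inch '[[4,-0.2,0,1.3,-0.01,0,0],[4,-0.1,0,0.9,0,0,0]]'; python3 go.py -33.4 0.7 24;python3 -m inch '[[4,0,0,0.5,0,0,0]]'; python3 go.py -33.4 0.7 24
```

```text
clock: 4.73
eef_pos: [0.6322, -0.01, 0.1094]
tool_rot: [2.684, 0.003, 1.45]
force: [-0.0, -0.5, 1.1]
grip_width: 0.0399
(array([-0.16, -0.87,  0.61]), array([-0.013, -0.001,  0.009]))
[-0.  -0.5  1.1] 0.03993716734726588 4.7333 tcp in tray mm [-24.6   2.4  30. ]
clock: 4.82
eef_pos: [0.6359, -0.0101, 0.106]
tool_rot: [2.685, 0.003, 1.45]
force: [0.4, 0.3, -0.4]
grip_width: 0.0403
(array([-0.19, -1.06,  0.14]), array([-0.015, -0.001,  0.008]))
[ 0.4  0.3 -0.4] 0.04032257554125936 4.8167 tcp in tray mm [-22.8   2.7  25.2]
```

```bash
python3 -m inch '[[4,-0.25,-1.1,0.1,-0.015,0,0],[4,0,-0.4,0,0,0,0]]'; python3 go.py -33.4 0.7 24
```

```text
clock: 4.98
eef_pos: [0.6292, -0.0108, 0.1074]
tool_rot: [2.688, 0.005, 1.448]
force: [-0.6, 0.0, 0.2]
grip_width: 0.0399
(array([-0.04, -0.52,  0.56]), array([-0.018,  0.002,  0.007]))
[-0.6  0.   0.2] 0.0399431601360654 4.9833 tcp in tray mm [-28.1   1.2  29.5]
```

```bash
python3 -m inch '[[4,0,-0.8,0.5,-0.03,0,0.007],[4,0,-0.3,0.2,-0.01,0,0]]'; python3 go.py -33.4 0.7 24
```

```text
clock: 5.15
eef_pos: [0.6308, -0.0089, 0.1116]
tool_rot: [2.68, 0.006, 1.437]
force: [-0.3, 0.9, 0.1]
grip_width: 0.04
(array([-0.24, -0.83,  0.87]), array([-0.01 ,  0.008, -0.002]))
[-0.3  0.9  0.1] 0.039967960837879825 5.15 tcp in tray mm [-25.    3.2  32.6]
```

```bash
python3 -m inch '[[4,-0.2,-1.0,0.6,0,0,0],[4,-0.1,-0.6,0.5,0,0,0],[4,0,-0.3,0.2,0,0,0]]'; python3 go.py -33.4 0.7 24
```

```text
clock: 5.4
eef_pos: [0.6244, -0.0087, 0.1006]
tool_rot: [2.699, 0.009, 1.436]
force: [-0.0, 0.3, -0.3]
grip_width: 0.0401
(array([-0.19,  0.23,  0.17]), array([-0.029,  0.011, -0.001]))
[-0.   0.3 -0.3] 0.04005172781579242 5.4 tcp in tray mm [-35.6   2.6  25.8]
```

```bash
python3 -m inch '[[4,-0.25,-0.7,0.6,-0.035,0,0]]'; python3 go.py -33.4 0.7 24; python3 -m inch '[[4,0,0,0,0,0,0]]'; python3 go.py -33.4 0.7 24
```

```text
clock: 5.48
eef_pos: [0.6269, -0.0096, 0.1035]
tool_rot: [2.692, 0.014, 1.434]
force: [-0.4, -0.9, 0.2]
grip_width: 0.0401
(array([-0.13, -0.14,  0.32]), array([-0.022,  0.016, -0.001]))
[-0.4 -0.9  0.2] 0.04007112621424654 5.4833 tcp in tray mm [-32.    2.1  27.1]
clock: 5.57
eef_pos: [0.6276, -0.0095, 0.1039]
tool_rot: [2.691, 0.014, 1.434]
force: [0.7, 0.3, 0.5]
grip_width: 0.0403
(array([-0.15, -0.21,  0.33]), array([-0.021,  0.016, -0.001]))
[0.7 0.3 0.5] 0.04034794602619245 5.5667 tcp in tray mm [-31.2   2.3  27.2]
```

```bash
python3 -m inch '[[0,-0.1,-0.2,0.2,0,0,0],[0,0,0,0,0,0,0],[0,0,0,0,0,0,0],[0,0,0,0,0,0,0],[0,0,0,0,0,0,0]]' 40;python3 go.py -33.4 0.7 24; python3 -m inch '[[0,0,0,0,0,0,0],[0,0,0,0,0,0,0]]'; python3 go.py -33.4 0.7 24
```

```text
clock: 5.98
eef_pos: [0.6274, -0.0105, 0.1024]
tool_rot: [2.693, 0.015, 1.434]
force: [-3.4, 0.7, 4.5]
grip_width: 0.0119
(array([-0.05, -0.14,  0.19]), array([-0.023,  0.017, -0.001]))
[-3.4  0.7  4.5] 0.011886046853439297 5.9833 tcp in tray mm [-32.    1.3  25.9]
clock: 6.15
eef_pos: [0.6273, -0.0104, 0.1027]
tool_rot: [2.693, 0.014, 1.434]
force: [-1.7, 0.1, 1.9]
grip_width: 0.0117
(array([-0.05, -0.14,  0.22]), array([-0.023,  0.017, -0.001]))
[-1.7  0.1  1.9] 0.01166429617958608 6.15 tcp in tray mm [-31.9   1.3  26.2]
```

```bash
python3 -m inch '[[0,0,0.15,-0.6,0,0,0]]'; python3 go.py -33.4 0.7 32; python3 -m inch '[[0,0,0.1,-0.3,0,0,0]]'; python3 go.py -33.4 0.7 32
```

```text
clock: 6.23
eef_pos: [0.6255, -0.0103, 0.108]
tool_rot: [2.695, 0.014, 1.434]
force: [-2.5, 0.5, -4.2]
grip_width: 0.0114
(array([-0.05, -0.23, -0.02]), array([-0.024,  0.017, -0.001]))
[-2.5  0.5 -4.2] 0.011447180072222042 6.2333 tcp in tray mm [-31.1   1.2  31.7]
clock: 6.32
eef_pos: [0.6241, -0.01, 0.1107]
tool_rot: [2.697, 0.014, 1.434]
force: [-1.8, 0.7, -2.6]
grip_width: 0.0117
(array([-0.05, -0.22,  0.28]), array([-0.026,  0.016, -0.001]))
[-1.8  0.7 -2.6] 0.011664125557364876 6.3167 tcp in tray mm [-31.1   1.3  34.8]
```

```bash
python3 -m inch '[[0,0,-0.8,0.1,0,0,0]]'; python3 go.py -33.4 0.7 33; python3 -m inch '[[0,0,-0.5,0.1,0,0,0]]'; python3 go.py -33.4 0.7 33
```

```text
clock: 6.4
eef_pos: [0.6185, -0.0091, 0.1072]
tool_rot: [2.695, 0.015, 1.435]
force: [-0.1, -0.5, -1.1]
grip_width: 0.0116
(array([-0.08,  0.44,  0.11]), array([-0.024,  0.017, -0.   ]))
[-0.1 -0.5 -1.1] 0.011552139708478707 6.4 tcp in tray mm [-37.8   1.5  34.2]
clock: 6.48
eef_pos: [0.6144, -0.0081, 0.1052]
tool_rot: [2.7, 0.015, 1.435]
force: [0.6, 0.3, -0.9]
grip_width: 0.0114
(array([-0.12,  0.91,  0.11]), array([-0.03 ,  0.017, -0.   ]))
[ 0.6  0.3 -0.9] 0.011442909516717704 6.4833 tcp in tray mm [-42.5   1.9  34.4]
```

```bash
python3 -m inch '[[0,-0.05,-1.2,0.1,0,0,0],[0,0,-1.2,0.1,0,0,0]]'; python3 go.py -100 0.7 33.5; python3 -m inch '[[0,0,-0.8,0.1,-0.01,0,0]]'; python3 go.py -100 0.7 33.5
```

```text
clock: 6.65
eef_pos: [0.5991, -0.0058, 0.102]
tool_rot: [2.715, 0.019, 1.432]
force: [9.2, -2.0, -6.8]
grip_width: 0.0114
(array([-0.15, -4.21,  0.7 ]), array([-0.045,  0.021, -0.002]))
[ 9.2 -2.  -6.8] 0.011368028488107331 6.65 tcp in tray mm [-57.7   2.3  38.5]
clock: 6.73
eef_pos: [0.597, -0.0053, 0.104]
tool_rot: [2.713, 0.022, 1.428]
force: [22.6, -8.3, -13.5]
grip_width: 0.0118
(array([-0.17, -4.09,  0.96]), array([-0.043,  0.026, -0.003]))
[ 22.6  -8.3 -13.5] 0.011821117520051175 6.7333 tcp in tray mm [-58.7   2.5  41.3]
```

```bash
python3 -m inch '[[0,0,0.2,0.9,0,0,0]]'; python3 go.py -100 0.7 34; python3 -m inch '[[0,0,0,0.4,0,0,0]]'; python3 go.py -100 0.7 34
```

```text
clock: 6.82
eef_pos: [0.6027, -0.0062, 0.0986]
tool_rot: [2.716, 0.023, 1.428]
force: [0.3, 0.5, -0.7]
grip_width: 0.0116
(array([-0.17, -4.4 ,  0.19]), array([-0.046,  0.027, -0.004]))
[ 0.3  0.5 -0.7] 0.011627953167216 6.8167 tcp in tray mm [-56.    2.3  33.8]
clock: 6.9
eef_pos: [0.605, -0.0065, 0.096]
tool_rot: [2.718, 0.023, 1.427]
force: [-30.3, 5.5, 53.0]
grip_width: 0.0119
(array([-0.18, -4.5 , -0.13]), array([-0.048,  0.027, -0.004]))
[-30.3   5.5  53. ] 0.011914011366865934 6.9 tcp in tray mm [-55.1   2.3  30.5]
```

```bash
python3 -m inch '[[0,0,0,-0.3,0,0,0]]'; python3 go.py -100 0.7 34; python3 -m inch '[[0,0,-0.6,0.3,-0.025,0,0]]'; python3 go.py -100 0.7 34
```

```text
clock: 6.98
eef_pos: [0.6038, -0.0063, 0.0985]
tool_rot: [2.718, 0.023, 1.427]
force: [-0.4, 0.1, -0.6]
grip_width: 0.0116
(array([-0.18, -4.49,  0.15]), array([-0.048,  0.027, -0.004]))
[-0.4  0.1 -0.6] 0.011600273184756201 6.9833 tcp in tray mm [-55.1   2.3  33.3]
clock: 7.07
eef_pos: [0.604, -0.006, 0.1012]
tool_rot: [2.71, 0.028, 1.424]
force: [-1.3, -4.8, -3.7]
grip_width: 0.0116
(array([-0.22, -4.62,  0.36]), array([-0.04 ,  0.033, -0.004]))
[-1.3 -4.8 -3.7] 0.01157345004730042 7.0667 tcp in tray mm [-53.7   2.7  35.6]
```

```bash
python3 -m inch '[[0,-0.3,-0.3,0.4,-0.03,0.02,0]]'; python3 go.py -100 0.7 34; python3 -m inch '[[0,-0.1,-0.8,0.3,0,0.01,0]]'; python3 go.py -100 0.7 34
```

```text
clock: 7.15
eef_pos: [0.6068, -0.0074, 0.1055]
tool_rot: [2.705, 0.015, 1.432]
force: [-0.6, 0.2, -11.2]
grip_width: 0.0115
(array([-0.1 , -5.06,  0.59]), array([-0.035,  0.018, -0.003]))
[ -0.6   0.2 -11.2] 0.01151669804804709 7.15 tcp in tray mm [-49.2   1.7  38.1]
clock: 7.23
eef_pos: [0.6047, -0.007, 0.1041]
tool_rot: [2.71, 0.007, 1.436]
force: [5.5, -0.3, -2.6]
grip_width: 0.0119
(array([-0.11, -4.81,  0.57]), array([-0.04 ,  0.009, -0.002]))
[ 5.5 -0.3 -2.6] 0.011856037213509729 7.2333 tcp in tray mm [-51.7   1.8  37.8]
```

```bash
python3 -m inch '[[0,-0.1,-1.0,0.6,0,0.005,0]]'; python3 go.py -100 0.7 34; python3 -m inch '[[0,-0.1,-1.0,0.3,0,0,0]]'; python3 go.py -100 0.7 34
```

```text
clock: 7.32
eef_pos: [0.6013, -0.0066, 0.0996]
tool_rot: [2.72, 0.004, 1.438]
force: [-0.8, 0.4, -0.4]
grip_width: 0.0117
(array([-0.11, -4.31,  0.35]), array([-0.05 ,  0.006, -0.003]))
[-0.8  0.4 -0.4] 0.011716466580829985 7.3167 tcp in tray mm [-56.8   1.7  35.4]
clock: 7.4
eef_pos: [0.5959, -0.0062, 0.0966]
tool_rot: [2.728, 0.005, 1.437]
force: [-0.8, -0.2, -0.3]
grip_width: 0.0118
(array([-0.08, -3.69,  0.33]), array([-0.058,  0.007, -0.003]))
[-0.8 -0.2 -0.3] 0.011835489073816563 7.4 tcp in tray mm [-62.9   1.4  35.1]
```

```bash
python3 -m inch '[[0,-0.1,-1.4,0.5,-0.015,0,0]]'; python3 go.py -100 0.7 35; python3 -m inch '[[0,-0.1,-1.4,0.4,-0.015,0,0]]'; python3 go.py -100 0.7 35;
```

```text
clock: 7.48
eef_pos: [0.5901, -0.0051, 0.0954]
tool_rot: [2.734, 0.008, 1.434]
force: [-0.4, -0.1, -1.2]
grip_width: 0.0118
(array([-0.12, -3.11,  0.38]), array([-0.063,  0.011, -0.004]))
[-0.4 -0.1 -1.2] 0.0117642350163405 7.4833 tcp in tray mm [-68.7   1.8  36.8]
clock: 7.57
eef_pos: [0.5838, -0.0037, 0.0953]
tool_rot: [2.738, 0.012, 1.432]
force: [0.1, -1.5, -0.6]
grip_width: 0.0118
(array([-0.17, -2.51,  0.63]), array([-0.068,  0.016, -0.004]))
[ 0.1 -1.5 -0.6] 0.011788548906693213 7.5667 tcp in tray mm [-74.5   2.4  39.6]
```

```bash
python3 -m inch '[[0,-0.25,-1.4,0.7,0,0,0]]'; python3 go.py -100 0.7 36; python3 -m inch '[[0,-0.1,-1.4,0.4,0,0,0]]'; python3 go.py -100 0.7 36;
```

```text
clock: 7.65
eef_pos: [0.5767, -0.0037, 0.09]
tool_rot: [2.751, 0.015, 1.432]
force: [-1.1, 0.8, 0.1]
grip_width: 0.0117
(array([-0.08, -1.66,  0.34]), array([-0.08 ,  0.018, -0.004]))
[-1.1  0.8  0.1] 0.011705749033080226 7.65 tcp in tray mm [-83.2   1.4  38. ]
clock: 7.73
eef_pos: [0.5677, -0.0025, 0.0861]
tool_rot: [2.763, 0.018, 1.431]
force: [-0.6, 0.9, -0.6]
grip_width: 0.0116
(array([-0.08, -0.67,  0.33]), array([-0.093,  0.021, -0.003]))
[-0.6  0.9 -0.6] 0.011557770357597818 7.7333 tcp in tray mm [-93.    1.5  38.6]
```

```bash
python3 -m inch '[[0,0,-0.7,-1.5,0,0,0],[0,0,-1.0,-2.5,0,0,0],[0,0,-1,-2.5,0,0,0],[0,0,-0.5,-2.5,0,0,0],[0,0,0,-1,0,0,0]]'; python3 - <<'E'
from h import *
print(delta([.56,-.27,.2],[np.pi,0,np.pi/2-.13]))
s=shot("wrist","w_lid.png")
E
```

```text
clock: 8.15
eef_pos: [0.4927, 0.0092, 0.1644]
tool_rot: [2.778, 0.019, 1.43]
force: [0.7, 0.3, -0.8]
grip_width: 0.0118
(array([-26.76,  10.98,   0.9 ]), array([ 0.363,  0.02 , -0.007]))
```

View pics/w_lid.png

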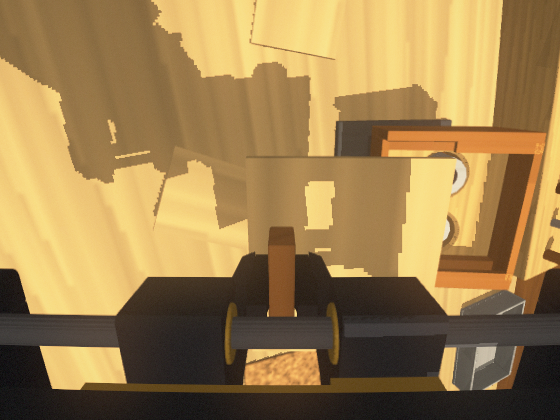

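```bash
python3 -m inch '[[0,-3.5,0,-0.3,0.04,0,0],[0,-3.8,0,-0.3,0.05,0,0],[0,-3.8,0.3,-0.3,0.06,0,0],[0,-3.8,0.3,-0.3,0.06,0,0],[0,-3.8,0.3,-0.3,0.06,0,0]]'; python3 - <<'E'
from h import *
im=cv2.imread("pics/top0.png"); g=cv2.cvtColor(im,cv2.COLOR_BGR2HSV)
m=np.zeros(im.shape[:2],np.uint8); m[180:245,330:405]=1
f=cv2.inRange(g,(5,100,60),(14,255,200))//255&m; f=cv2.morphologyEx(f,cv2.MORPH_CLOSE,np.ones((7,7)))
c=max(cv2.findContours(f,0,2)[0],key=cv2.contourArea); r=cv2.minAreaRect(c); s=shot("top")
P=onplane(s,cv2.boxPoints(r),(0,0,.004)); print(r,np.round(P,3).tolist(),P.mean(0))
st=manip.get_state(); Rm=T([0,0,0],st["tool_rot"]); y=Rm[:3,1]; goal=P.mean(0)-.033*y/np.linalg.norm(y); goal[2]=.10
print("goal",goal,delta(goal,[np.pi,0,1.44]))
E
```

```text
clock: 8.62
eef_pos: [0.4702, -0.1676, 0.1811]
tool_rot: [3.065, 0.009, 1.457]
force: [1.7, 0.2, -1.3]
grip_width: 0.0117
((367.0008239746094, 211.6601104736328), (55.75996398925781, 46.824073791503906), 6.842772960662842) [[0.484, -0.189, 0.004], [0.625, -0.211, 0.004], [0.602, -0.379, 0.004], [0.462, -0.354, 0.004]] [ 0.5433167  -0.28348605  0.004     ]
goal [ 0.51066606 -0.27946937  0.1       ] (array([-9.42,  4.51,  8.88]), array([0.079, 0.017, 0.008]))
```

```bash
python3 -m inch '[[0,-3.2,1.5,0.5,0.04,0,0],[0,-3.2,1.5,1,0.04,0,0],[0,-2.8,1.5,2,0,0,0],[0,-0.5,0.5,2,0,0,0],[0,0,0,0,0,0,0]]'; python3 - <<'E'
from h import *
print(delta([.5107,-.2795,.035],[np.pi,0,1.44]))
E
```

```text
clock: 9.08
eef_pos: [0.5095, -0.2821, 0.1244]
tool_rot: [-3.137, 0.012, 1.447]
force: [-1.1, 1.3, -1.9]
grip_width: 0.0117
(array([0.37, 0.13, 8.93]), array([-0.005,  0.012,  0.007]))
```

```bash
python3 -m inch '[[0,0.2,-0.2,2,0,0.01,0],[0,0,-0.3,2.5,0,0,0],[0,0,-0.3,2,0,0,0],[0,0,0,0,0,0,0]]'; python3 - <<'E'
from h import *
print(delta([.5107,-.2795,.032],[np.pi,0,1.44]))
E
```

```text
clock: 9.42
eef_pos: [0.5014, -0.2777, 0.056]
tool_rot: [-3.138, -0.001, 1.447]
force: [-0.6, 0.4, -1.5]
grip_width: 0.0122
(array([-0.06,  0.95,  2.4 ]), array([-0.004, -0.001,  0.007]))
```

```bash
python3 -m inch '[[0,0,0.8,1.0,0,0,0],[0,0,0.4,0.6,0,0,0]]'; python3 -m inch '[[0,0,0,0.4,0,0,0]]'; python3 - <<'E'
from h import *
print(delta([.5107,-.2795,.03],[np.pi,0,1.44]))
E
```

```text
clock: 9.58
eef_pos: [0.5131, -0.2776, 0.0409]
tool_rot: [-3.138, -0.002, 1.446]
force: [-0.1, 0.5, -0.2]
grip_width: 0.0119
clock: 9.67
eef_pos: [0.5142, -0.277, 0.0373]
tool_rot: [-3.139, -0.003, 1.448]
force: [0.2, 0.0, -0.1]
grip_width: 0.0117
(array([-0.29, -0.32,  0.73]), array([-0.003, -0.003,  0.008]))
```

```bash
python3 -m inch '[[0,0,0,0.5,0,0,0]]'; python3 -m inch '[[0,0,0,0.3,0,0,0]]';  python3 -m inch '[[0,0,0,0.15,0,0,0]]'
```

```text
clock: 9.75
eef_pos: [0.5149, -0.2767, 0.0329]
tool_rot: [-3.14, -0.002, 1.449]
force: [0.2, -0.0, -0.3]
grip_width: 0.0116
clock: 9.83
eef_pos: [0.5152, -0.2764, 0.0301]
tool_rot: [-3.141, -0.002, 1.449]
force: [-0.8, -0.4, 0.1]
grip_width: 0.0113
clock: 9.92
eef_pos: [0.5153, -0.2761, 0.0289]
tool_rot: [-3.141, -0.003, 1.45]
force: [-1.5, 2.4, 5.5]
grip_width: 0.0118
```

```bash
python3 -m inch '[[0,0,0,0.1,0,0,0],[2.5,0,0,0,0,0,0],[2.5,0,0,0,0,0,0],[2.5,0,0,0,0,0,0],[2.5,0,0,0,0,0,0]]'; python3 -m inch '[[3,0,0,-0.7,0,0,0],[3,0,0.1,-2,0,0,0],[3,0,0.2,-3,0,0,0],[3,0,0.3,-3.5,0,0,0],[4.5,0,0,-3.5,0,0,0]]'; python3 - <<'E'
from h import *
import numpy as np
rs=dict(np.load("ringshot.npz")); P=onplane(rs,(291.5,197),(0,0,.0105))[0]; print("ring",P)
np.save("ring",P)
print(delta([P[0],P[1],.15],[np.pi,0,1.8]))
s=shot("wrist","w_mat.png")
E
```

```text
clock: 10.33
eef_pos: [0.5157, -0.2767, 0.0301]
tool_rot: [3.14, -0.002, 1.449]
force: [-0.1, 0.6, -0.6]
grip_width: 0.0249
clock: 10.75
eef_pos: [0.5173, -0.2755, 0.1563]
tool_rot: [-3.13, -0.006, 1.447]
force: [0.7, -1.1, 0.4]
grip_width: 0.0345
ring [0.47451621 0.27214101 0.0105    ]
(array([ 53.81, -10.98,   1.07]), array([-0.01 , -0.008, -0.353]))
```

View pics/w_mat.png

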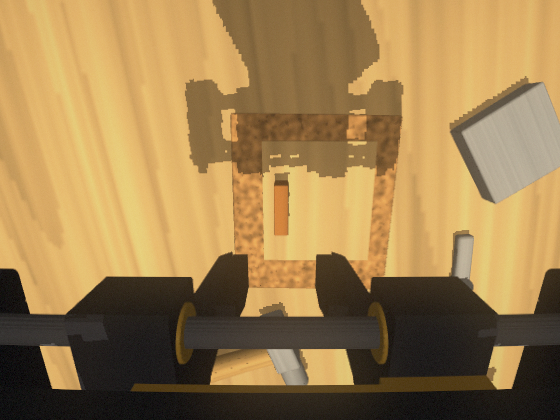

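The wrist view shows the lid lying flat, rib up, entirely within the mat (lid (262-375, 140-262), mat (232-402, 115-288)). Next I'll look into the tubes on the way to the ring.

```bash
python3 -m inch '[[5.5,2,1,-3,0,0,0],[5.5,3.8,1,-1.5,0,0,0],[5.5,3.8,1,-1,0,0,0],[5.5,3.8,1,-1,0,0,0],[5.5,3.8,1,-1,0,0,0]]'; python3 -m inch '[[5.5,3.8,1,0,0,0,0],[5.5,3.8,0.5,0,0,0,0],[5.5,1,0,0,0,0,0],[5.5,0,0,0,0,0,0],[5.5,0,0,0,0,0,0]]';python3 - <<'E'
from tray import *
s=shot("wrist","w_tube.png"); np.savez("tubeshot",**s)
M=Mt(np.load("tray.npz")["p"]); print(tool()[:3,3])
for y in (27,-27,0): print(proj(s,(M@[0,y/1e3,-.011,1])[:3]))
u=proj(s,(M@[0,0,0,1])[:3])[0].astype(int); print(u)
x0,y0=max(u[0]-90,0),max(u[1]-90,0); im=cv2.imread("pics/w_tube.png")[y0:y0+170,x0:x0+180]; print(x0,y0)
cv2.imwrite("pics/w_tube_c.png",cv2.resize(im,None,fx=3.5,fy=3.5,interpolation=cv2.INTER_CUBIC))
E
```

```text
clock: 11.22
eef_pos: [0.589, -0.1223, 0.2457]
tool_rot: [3.137, 0.003, 1.424]
force: [0.8, -0.5, -0.1]
grip_width: 0.0549
clock: 11.63
eef_pos: [0.6218, -0.0249, 0.2491]
tool_rot: [3.13, -0.001, 1.438]
force: [-0.8, -0.2, 0.1]
grip_width: 0.0552
[ 0.62156833 -0.02553138  0.24908989]
[[331.77617747 154.64383329]]
[[329.52881157 209.98801332]]
[[330.63899666 183.00769938]]
[326 185]
236 95
```

View pics/w_tube_c.png

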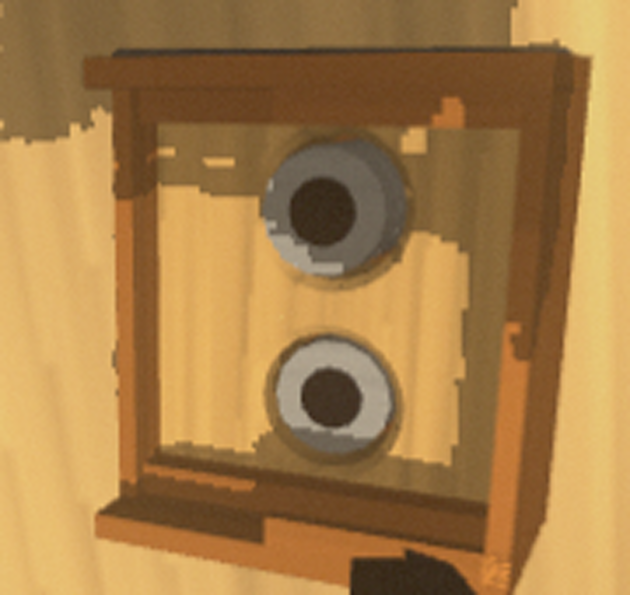

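```bash
python3 - <<'E'
from tray import *
s=dict(np.load("tubeshot.npz")); M=Mt(np.load("tray.npz")["p"]); Mi=np.linalg.inv(M)
c=lambda a:np.array(a)/3.5+[236,95]
for uv,z in (((335,395),-.017),((334,397),-.011),((325,208),-.003),((263,518),.021),((485,552),.021)):
    P=onplane(s,c(uv),(M@[0,0,z,1])[:3],M[:3,2])[0]; print(np.round(P,4),np.round((Mi@np.r_[P,1])[:3]*1e3,1))
P=np.load("ring.npy"); print(delta([P[0],P[1],.12],[np.pi,0,1.8]))
E
```

```text
[ 0.6717 -0.044   0.0789] [  0.3 -26.3 -17. ]
[ 0.6705 -0.0427  0.0849] [  1.9 -25.2 -11. ]
[0.6718 0.0108 0.0911] [-0.3 28.  -3. ]
[ 0.6455 -0.0657  0.1097] [ -6.3 -51.2  21. ]
[ 0.6967 -0.071   0.1359] [ 51.4 -49.9  21. ]
(array([ 27.54, -18.68,  12.72]), array([ 0.011,  0.001, -0.363]))
```

The view shows the full, proud column at y=+27 (crop (325,208)). The shorter one is at y=-27 (crop (335,395)), at tray (0.3,-26.5,-17), which agrees with the box fit. Now the ring.

```bash
python3 -m inch '[[5.5,3,-2.1,0,0,0,0],[5.5,3,-2.1,0,0,0,0],[5.5,3,-2.1,0,0,0,0],[5.5,3,-2.1,1,0,0,0],[5.5,3,-2.1,1,0,0,0]]'; python3 -m inch '[[5.5,3,-2.1,2,0,0,0],[5.5,3,-2.1,2,0,0,0],[5.5,3,-2.1,2,0,0,0],[5.5,0,0,0,0,0,0],[5.5,0,0,0,0,0,0]]'; python3 - <<'E'
from tray import *
s=shot("wrist","w_r2.png"); P=np.load("ring.npy"); u=proj(s,[P[0],P[1],.0105])[0]; print(u)
g=cv2.cvtColor(s["pixels"],cv2.COLOR_RGB2HSV); m=cv2.inRange(g,(0,0,70),(180,70,255)); 
c,_=cv2.findContours(m,0,1)
for k in c:
    if cv2.contourArea(k)>100: (uv,r)=cv2.minEnclosingCircle(k); print(uv,r,np.round(onplane(s,uv,(0,0,.0105))[0],4))
print(delta([P[0],P[1],.10],[np.pi,0,1.44]))
x0,y0=(u-60).astype(int); cv2.imwrite("pics/w_r2c.png",cv2.resize(s["pixels"][max(y0,0):y0+120,x0:x0+120,::-1],None,fx=4,fy=4)); print(x0,y0)
E
```

```text
clock: 12.1
eef_pos: [0.5386, 0.1187, 0.2304]
tool_rot: [3.122, 0.006, 1.401]
force: [0.5, -0.6, 0.1]
grip_width: 0.0552
clock: 12.52
eef_pos: [0.488, 0.217, 0.1657]
tool_rot: [3.124, 0.006, 1.393]
force: [0.4, -0.9, -0.3]
grip_width: 0.0549
[252.66761339 142.52095542]
(252.96444702148438, 142.3320770263672) 18.771106719970703 [0.4748 0.2723 0.0105]
(524.5, 127.5) 38.96803283691406 [0.7209 0.2426 0.0105]
(525.0, 0.5) 34.00377655029297 [0.719  0.3472 0.0105]
(array([ 5.2 , -2.36,  6.48]), array([ 0.016,  0.006, -0.047]))
192 82
```

View pics/w_r2c.png

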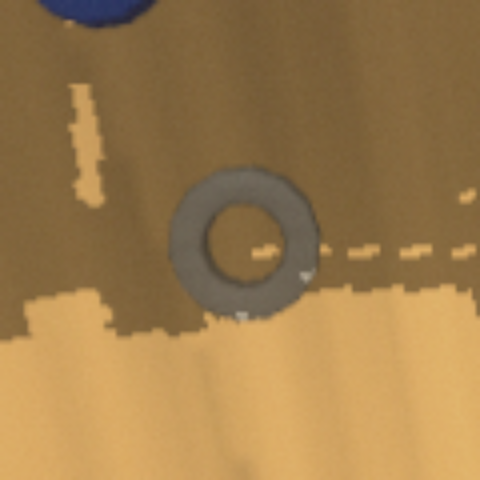

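```bash
python3 -m inch '[[5.5,2.2,-1.0,0.5,0.01,0,0],[5.5,2.2,-1.2,2,0.01,0,-0.02],[5.5,1.2,-0.8,3,0,0,-0.02],[5.5,0,-0.5,2,0,0,0],[5.5,0,0,0,0,0,0]]'; cat > rg.py <<'E'
from h import *
print(delta([.4748,.2723,.0215],[np.pi,0,1.44]))
E
python3 rg.py
```

```text
clock: 12.98
eef_pos: [0.471, 0.2694, 0.093]
tool_rot: [3.137, 0.002, 1.415]
force: [-0.1, -0.7, 0.5]
grip_width: 0.0551
(array([0.36, 0.3 , 7.15]), array([ 0.005,  0.002, -0.025]))
```

```bash
python3 -m inch '[[5.5,0.3,0.1,1.5,0,0,0],[5.5,0.2,-0.2,2,0,0,0],[5.5,0,-0.2,1.5,0,0,0],[5.5,0,0,0,0,0,0]]';python3 rg.py
```

```text
clock: 13.32
eef_pos: [0.477, 0.2671, 0.0474]
tool_rot: [3.129, -0.0, 1.402]
force: [-0.3, -1.0, -0.2]
grip_width: 0.0551
(array([ 0.47, -0.34,  2.59]), array([ 0.013, -0.   , -0.038]))
```

```bash
python3 -m inch '[[5.5,0.6,-0.5,0.8,0.01,0,-0.01],[5.5,0.3,-0.3,0.8,0,0,-0.01]]';python3 rg.py;python3 -m inch '[[5.5,0.1,-0.1,0.4,0,0,0]]';python3 rg.py
```

```text
clock: 13.48
eef_pos: [0.475, 0.2746, 0.0347]
tool_rot: [3.134, -0.002, 1.417]
force: [0.5, 0.1, 0.4]
grip_width: 0.0549
(array([-0.23,  0.01,  1.32]), array([ 0.007, -0.002, -0.023]))
clock: 13.57
eef_pos: [0.4747, 0.2759, 0.0309]
tool_rot: [3.134, -0.003, 1.417]
force: [-1.1, 1.0, -0.1]
grip_width: 0.0551
(array([-0.36,  0.06,  0.94]), array([ 0.008, -0.003, -0.023]))
```

```bash
python3 -m inch '[[5.5,-0.5,0,0.6,0,0,0]]';python3 -m inch '[[5.5,0,-0.1,0.5,0,0,0]]';python3 rg.py
```

```text
clock: 13.65
eef_pos: [0.4747, 0.2724, 0.0253]
tool_rot: [3.133, -0.005, 1.419]
force: [0.8, 0.2, -0.9]
grip_width: 0.0548
clock: 13.73
eef_pos: [0.4741, 0.2714, 0.0203]
tool_rot: [3.132, -0.004, 1.418]
force: [-0.3, 0.1, -0.6]
grip_width: 0.0547
(array([ 0.1 ,  0.06, -0.11]), array([ 0.01 , -0.004, -0.022]))
```

```bash
python3 -m inch '[[3,0.1,0.05,-0.15,0,0,0],[0,0,0,0,0,0,0],[0,0,0,0,0,0,0],[0,0,0,0,0,0,0],[0,0,0,0,0,0,0]]' 40;python3 rg.py; python3 -m inch '[[0,0,0,0,0,0,0],[0,0,0,0,0,0,0]]';python3 rg.py
```

```text
clock: 14.15
eef_pos: [0.4744, 0.272, 0.0217]
tool_rot: [3.132, -0.004, 1.418]
force: [-0.1, 0.4, -1.2]
grip_width: 0.0318
(array([0.03, 0.04, 0.02]), array([ 0.009, -0.004, -0.022]))
clock: 14.32
eef_pos: [0.4744, 0.2722, 0.0219]
tool_rot: [3.132, -0.004, 1.418]
force: [0.4, -0.4, -1.2]
grip_width: 0.0317
(array([0.02, 0.03, 0.04]), array([ 0.009, -0.004, -0.022]))
```

```bash
python3 -m inch '[[0,0,0,-1,0,0,0],[0,0,0,-2,0,0,0],[0,0,0,-3,0,0,0],[0,0,0,-3,0,0,0],[0,0,0,0,0,0,0]]'; python3 - <<'E'
from h import *
s=shot("wrist","w_hold.png")
cv2.imwrite("pics/w_hold_c.png",cv2.resize(s["pixels"][110:330,160:400,::-1],None,fx=2.5,fy=2.5))
E
```

```text
clock: 14.73
eef_pos: [0.4726, 0.2706, 0.1163]
tool_rot: [3.135, -0.001, 1.416]
force: [1.6, 0.4, 0.3]
grip_width: 0.0314
```

View pics/w_hold_c.png

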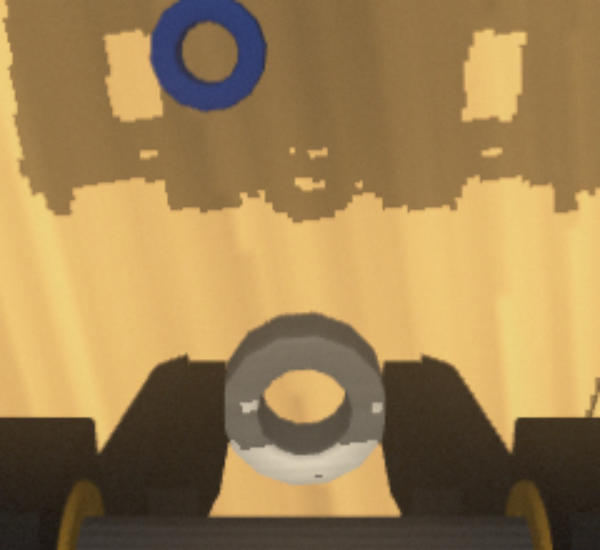

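```bash
python3 - <<'E'
from h import *
s=dict(np.load("last_wrist.npz")); s["M"]=s["mount"]
c=lambda a:np.array(a)/2.5+[160,110]
for z in (.0079,): 
  for uv in ((305,410),(305,337),(305,483),(225,400),(385,400)): print(np.round(onplane(s,c(uv),(0,0,z))[0]*1e3,1))
for uv in ((305,313),): print(np.round(onplane(s,c(uv),(0,0,.0219))[0]*1e3,1))
E
```

```text
[ 0.6 -0.   7.9]
[16.2 -0.   7.9]
[-16.   -0.    7.9]
[  2.8 -15.8   7.9]
[ 2.8 15.7  7.9]
[15.7  0.  21.9]
```

```bash
python3 -m inch '[[0,-1.5,0.5,-2.5,0,0,0],[0,-3,1,-2.5,0,0,0],[0,-3.6,1.5,-2,0,0,0],[0,-3.6,1.5,-2,0,0,0],[0,-3.6,1.5,-1,0,0,0]]'; python3 go.py 0.3 -26.8 100
```

```text
clock: 15.2
eef_pos: [0.5038, 0.1166, 0.213]
tool_rot: [-3.137, 0.001, 1.437]
force: [1.9, -0.2, -0.5]
grip_width: 0.0318
(array([-13.76,  13.48,   2.94]), array([-0.476,  0.002, -0.005]))
[ 1.9 -0.2 -0.5] 0.03184715372524233 15.2 tcp in tray mm [-105.5  111.5  187.4]
```

```bash
python3 -m inch '[[0,-3,0.5,-0.5,-0.1,0,0],[0,-3,0.5,0,-0.1,0,0],[0,-3,0.5,0,-0.1,0,0],[0,-3,0.5,0,-0.1,0,0],[0,-1,0,0,-0.08,0,0]]'; python3 go.py 0.3 -26.8 60
```

```text
clock: 15.62
eef_pos: [0.5098, -0.0316, 0.2252]
tool_rot: [2.64, 0.011, 1.422]
force: [-0.0, 0.3, -0.5]
grip_width: 0.0318
(array([ 1.13,  7.4 , 12.92]), array([ 0.031,  0.019, -0.013]))
[-0.   0.3 -0.5] 0.03176575228956089 15.6167 tcp in tray mm [-77.7 -34.7 187.1]
```

```bash
python3 -m inch '[[0,0.3,2.5,1,0.01,0.01,0],[0,0.3,2.5,2,0.01,0.01,0],[0,0.3,1.2,3,0,0,0],[0,0,-0.5,2,0,0,0]]'; python3 go.py 0.3 -26.8 50;python3 -m inch '[[0,0,0,0,0,0,0]]';  python3 go.py 0.3 -26.8 50
```

```text
clock: 15.95
eef_pos: [0.582, -0.0383, 0.1725]
tool_rot: [2.674, -0.017, 1.421]
force: [1.0, 0.2, -0.6]
grip_width: 0.0322
(array([0.61, 3.74, 5.7 ]), array([-0.003, -0.005, -0.027]))
[ 1.   0.2 -0.6] 0.03216579410699422 15.95 tcp in tray mm [-37.1 -32.2 107.1]
clock: 16.03
eef_pos: [0.5805, -0.0387, 0.1689]
tool_rot: [2.679, -0.017, 1.42]
force: [-0.0, -0.2, -1.6]
grip_width: 0.0319
(array([0.68, 4.05, 5.43]), array([-0.008, -0.005, -0.028]))
[-0.  -0.2 -1.6] 0.03193451510314453 16.0333 tcp in tray mm [-40.  -32.7 104.6]
```

```bash
python3 -m inch '[[0,0.4,2,0.5,0,0,-0.015],[0,0.2,1.5,1,0,0,-0.015],[0,0,0.6,1.5,0,0,0]]'; python3 go.py 0.3 -26.8 50;python3 -m inch '[[0,0,0,0,0,0,0]]';  python3 go.py 0.3 -26.8 50
```

```text
clock: 16.28
eef_pos: [0.6281, -0.0416, 0.1598]
tool_rot: [2.685, -0.003, 1.443]
force: [0.1, 0.1, -0.7]
grip_width: 0.0316
(array([0.27, 0.24, 2.49]), array([-0.015, -0.003, -0.   ]))
[ 0.1  0.1 -0.7] 0.03162047626741255 16.2833 tcp in tray mm [ -1.7 -29.6  74.9]
clock: 16.37
eef_pos: [0.6287, -0.0417, 0.1593]
tool_rot: [2.686, -0.002, 1.444]
force: [0.3, 0.4, 0.1]
grip_width: 0.0313
(array([0.27, 0.21, 2.42]), array([-0.015, -0.002,  0.001]))
[0.3 0.4 0.1] 0.031338666742173775 16.3667 tcp in tray mm [ -1.5 -29.5  74.2]
```

```bash
python3 -m inch '[[0,0.3,0,1.3,-0.015,0,0],[0,0.1,-0.2,1.3,0,0,0],[0,0,-0.2,0.6,0,0,0]]'; python3 go.py 0.3 -26.8 20;python3 -m inch '[[0,0,0,0,0,0,0]]';  python3 go.py 0.3 -26.8 20
```

```text
clock: 16.62
eef_pos: [0.6391, -0.0393, 0.1311]
tool_rot: [2.669, 0.001, 1.444]
force: [-0.1, 1.0, -0.7]
grip_width: 0.0316
(array([-0.1 ,  0.56,  2.45]), array([ 0.002, -0.   ,  0.002]))
[-0.1  1.  -0.7] 0.03160437670027278 16.6167 tcp in tray mm [ -5.3 -25.8  44.5]
clock: 16.7
eef_pos: [0.6377, -0.0391, 0.1306]
tool_rot: [2.671, 0.001, 1.444]
force: [-0.6, -0.2, -0.6]
grip_width: 0.0317
(array([-0.1 ,  0.71,  2.47]), array([-0.   ,  0.   ,  0.002]))
[-0.6 -0.2 -0.6] 0.03168626498183928 16.7 tcp in tray mm [ -6.8 -25.8  44.7]
```

```bash
python3 -m inch '[[0,-0.1,0.6,0.8,0,0,0],[0,0,0.2,0.6,0,0,0]]'; python3 go.py 0.3 -26.8 20;python3 -m inch '[[0,0,0,0.2,0,0,0]]';  python3 go.py 0.3 -26.8 20
```

```text
clock: 16.87
eef_pos: [0.6503, -0.0416, 0.1232]
tool_rot: [2.67, 0.002, 1.445]
force: [-0.0, -0.3, -0.2]
grip_width: 0.0317
(array([-0.01, -0.09,  1.23]), array([-0.   ,  0.   ,  0.003]))
[-0.  -0.3 -0.2] 0.031687772332298324 16.8667 tcp in tray mm [  1.2 -26.7  32.3]
clock: 16.95
eef_pos: [0.6518, -0.0418, 0.1216]
tool_rot: [2.67, 0.002, 1.445]
force: [-0.2, 0.2, -1.1]
grip_width: 0.0317
(array([-0.01, -0.16,  1.02]), array([0.   , 0.001, 0.003]))
[-0.2  0.2 -1.1] 0.0317335149307808 16.95 tcp in tray mm [  1.9 -26.7  30.2]
```

```bash
python3 -m inch '[[0,0,-0.4,0.6,0,0,0]]'; python3 go.py 0.3 -26.8 12;python3 -m inch '[[0,0,-0.3,0.5,0,0,0]]';  python3 go.py 0.3 -26.8 12
```

```text
clock: 17.03
eef_pos: [0.6523, -0.0418, 0.1156]
tool_rot: [2.667, 0.002, 1.445]
force: [1.5, -0.3, -1.2]
grip_width: 0.0318
(array([-0.01,  0.07,  1.26]), array([0.003, 0.001, 0.004]))
[ 1.5 -0.3 -1.2] 0.031833323349261 17.0333 tcp in tray mm [ -0.4 -26.7  24.6]
clock: 17.12
eef_pos: [0.6523, -0.0418, 0.11]
tool_rot: [2.668, 0.003, 1.446]
force: [2.7, 1.1, 1.2]
grip_width: 0.0318
(array([-0.02,  0.32,  0.77]), array([0.003, 0.001, 0.005]))
[2.7 1.1 1.2] 0.031838466331689214 17.1167 tcp in tray mm [ -3.  -26.6  19.6]
```

```bash
python3 -m inch '[[0,0,0.25,0.4,0,0,0]]'; python3 go.py 0.3 -26.8 6;python3 -m inch '[[0,0,0.05,0.3,0,0,0]]';  python3 go.py 0.3 -26.8 6
```

```text
clock: 17.2
eef_pos: [0.6557, -0.0423, 0.1071]
tool_rot: [2.669, 0.004, 1.447]
force: [0.5, 0.4, 0.0]
grip_width: 0.0322
(array([-0.01,  0.15,  0.95]), array([0.001, 0.001, 0.006]))
[0.5 0.4 0. ] 0.03215153029738477 17.2 tcp in tray mm [ -1.2 -26.7  15.5]
clock: 17.28
eef_pos: [0.6584, -0.0427, 0.1052]
tool_rot: [2.669, 0.004, 1.447]
force: [-0.7, -0.6, 0.3]
grip_width: 0.0319
(array([-0.01, -0.01,  0.65]), array([0.001, 0.001, 0.005]))
[-0.7 -0.6  0.3] 0.03189751728127651 17.2833 tcp in tray mm [  0.4 -26.7  12.5]
```

```bash
python3 -m inch '[[0,0,-0.15,0.35,0,0,0]]'; python3 go.py 0.3 -26.8 5.5;python3 -m inch '[[0,0,-0.08,0.2,0,0,0]]';  python3 go.py 0.3 -26.8 5.5
```

```text
clock: 17.37
eef_pos: [0.66, -0.0429, 0.1026]
tool_rot: [2.671, 0.004, 1.446]
force: [-0.5, 0.3, -0.3]
grip_width: 0.0318
(array([-0.01, -0.03,  0.4 ]), array([-0.   ,  0.002,  0.004]))
[-0.5  0.3 -0.3] 0.03183899548811987 17.3667 tcp in tray mm [  0.6 -26.7   9.5]
clock: 17.45
eef_pos: [0.661, -0.043, 0.101]
tool_rot: [2.672, 0.003, 1.445]
force: [-0.2, 0.9, -0.5]
grip_width: 0.0316
(array([-0.01, -0.05,  0.21]), array([-0.001,  0.002,  0.004]))
[-0.2  0.9 -0.5] 0.03159855183815642 17.45 tcp in tray mm [  0.8 -26.7   7.6]
```

Ring bottom is about 3 mm inside the mouth with no contact force. I'll go on to contact with the column.

```bash
python3 -m inch '[[0,0,-0.08,0.15,0,0,0]]'; python3 go.py 0.3 -26.8 5;python3 -m inch '[[0,0,-0.08,0.12,0,0,0]]';  python3 go.py 0.3 -26.8 5
```

```text
clock: 17.53
eef_pos: [0.6616, -0.043, 0.0998]
tool_rot: [2.673, 0.003, 1.444]
force: [-3.0, -0.8, 3.2]
grip_width: 0.0321
(array([-0.01, -0.05,  0.12]), array([-0.002,  0.002,  0.003]))
[-3.  -0.8  3.2] 0.03208822851395144 17.5333 tcp in tray mm [  0.8 -26.7   6.2]
clock: 17.62
eef_pos: [0.6618, -0.0431, 0.0994]
tool_rot: [2.673, 0.002, 1.444]
force: [-17.7, 3.0, 26.5]
grip_width: 0.0316
(array([-0.01, -0.05,  0.09]), array([-0.003,  0.002,  0.002]))
[-17.7   3.   26.5] 0.03158382274978339 17.6167 tcp in tray mm [  0.8 -26.7   5.9]
```

```bash
python3 -m inch '[[0,0,0,-0.05,0,0,0],[4.6,0,0,0,0,0,0],[4.6,0,0,0,0,0,0],[4.6,0,0,0,0,0,0],[4.6,0,0,0,0,0,0]]'; python3 go.py 0.3 -26.8 5;python3 -m inch '[[4.6,0,0.1,-0.6,0,0,0],[4.6,0,0.2,-1,0,0,0]]';  python3 go.py 0.3 -26.8 5
```

```text
clock: 18.03
eef_pos: [0.6622, -0.0432, 0.101]
tool_rot: [2.671, 0.001, 1.443]
force: [0.6, 0.8, 0.4]
grip_width: 0.0461
(array([-0.01, -0.16,  0.21]), array([-0.001,  0.001,  0.001]))
[0.6 0.8 0.4] 0.04610770168731316 18.0333 tcp in tray mm [  1.9 -26.7   7.1]
clock: 18.2
eef_pos: [0.657, -0.0428, 0.1154]
tool_rot: [2.674, 0.001, 1.442]
force: [0.4, 0.1, -0.1]
grip_width: 0.0461
(array([ 0.02, -0.34,  1.73]), array([-0.003,  0.001,  0.   ]))
[ 0.4  0.1 -0.1] 0.04605800913356923 18.2 tcp in tray mm [  3.8 -27.   22.3]
```

```bash
python3 -m inch '[[4.6,0,0,-2,0,0,0],[4.6,0,0,-3,0,0,0],[4.6,0,0,-3.5,0,0,0],[4.6,0,0,-3.5,0,0,0],[4.6,0,0,0,0,0,0]]'; python3 - <<'E'
from tray import *
s=shot("wrist","w_end.png"); M=Mt(np.load("tray.npz")["p"]); u=proj(s,(M@[0,-.0,0,1])[:3])[0].astype(int); print(u, tool()[:3,3])
x0,y0=max(u[0]-90,0),max(u[1]-90,0); cr=cv2.resize(s["pixels"][y0:y0+190,x0:x0+180,::-1],None,fx=2.2,fy=2.2,interpolation=cv2.INTER_CUBIC)
t=shot("top"); b=cv2.resize(t["pixels"][80:280,130:450,::-1],None,fx=1.2,fy=1.2); h=max(cr.shape[0],b.shape[0])
pad=lambda a:cv2.copyMakeBorder(a,0,h-a.shape[0],0,0,0); cv2.imwrite("pics/w_end_c.png",np.hstack([pad(cr),pad(b)]))
for y,z in((27,-3),(-27,-3)): print((proj(s,(M@[0,y/1e3,z/1e3,1])[:3])[0]-[x0,y0])*2.2)
E
```

```text
clock: 18.62
eef_pos: [0.6011, -0.0356, 0.2258]
tool_rot: [2.677, 0.001, 1.44]
force: [0.4, 0.4, -0.7]
grip_width: 0.0461
[278 172] [ 0.60131126 -0.03513609  0.22392802]
[198.63894499 129.99901543]
[199.17197586 261.50036046]
```

View pics/w_end_c.png

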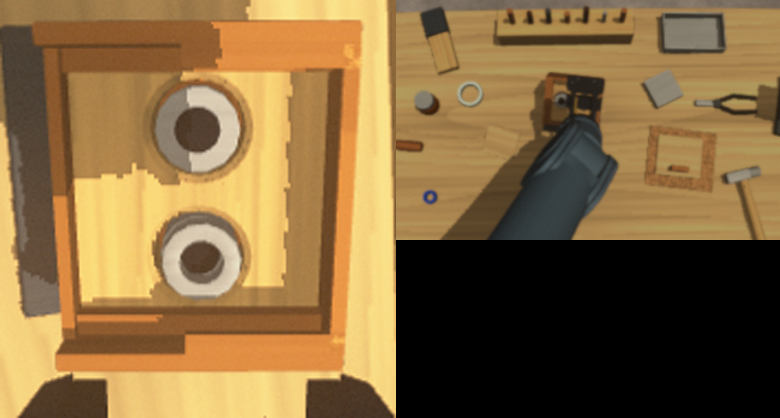

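```bash
python3 -c "
from plant import manip
s=manip.get_state(); print(s['force'],s['clock'])
print(manip.hand_in())"
```

```text
[ 0.10555855 -0.06931478 -0.41343656] 18.7167
the job is handed in; nothing more can be done
None
```

The job is handed in at 18.7 s. The lid lies flat on the cork mat, rib up, and the steel ring sits on the shorter column.

- **Lid:** While sliding out, it jammed briefly against the rails at about 28 N. A correction then pressed it down on the box at about 61 N at the wrist. I backed off and it came free. That is below the 120 N wrist limit, and I don't think the arm or gripper body touched anything, though I can't rule it out. The wrist picture after release showed the lid entirely inside the mat's edges.
- **Ring:** It went into the tube at -y, whose column was the lower one, and met the column at about 32 N. The contact height was about 1 mm above the value I had calculated.
- **Final picture:** In the wrist view, the two rings' sizes match equal heights. The placed ring's centre is within about 1.5 mm of where a seated ring should appear. The top view showed the lid still on the mat and no bystander in view visibly moved, including the blue ring; part of the bench was hidden by the arm or outside the crop. The robot was clear, with no contact force.
- **One reading disagreed:** The gripper read 31.7 mm on the 34 mm ring. A picture of the grasp showed the ring centred and held square.

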